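# Snap the hitch bar onto its anchor

## Robot

A 6-joint arm with a two-finger parallel gripper is mounted at the origin on a cart in front of the work surface, level with it; the furniture and walls round the work are solid. World frame = base frame: x ahead of the robot, y to its left, z up, the work surface at z = 0. Lengths are in mm, angles in rad, forces in N, time in s.
With the tool pointing down it reaches from about 275 to 825 mm from the base axis. Payload 4.9 kg.
Tool frame: the origin (TCP) lies at the very end of the fingers, on their centre line; the grasp point (between the pads) lies 19 mm behind it; z points along the fingers, y is the line along which they close (so a half turn about z gives the same grasp; the last joint's range is limited). The gripper opens to 85 mm and grips with 20 to 120 N. Pads are 22 mm wide; open, the fingers measure 114 mm over their backs; the gripper's body (76 mm by 85 mm) begins 54 mm behind the grasp point. The pads swing forward as they close: fully open they stand 13 mm farther back than shut.
Start: joints at [1.135, 0.326, -0.193, 1.052, 0, 1.437], TCP at [163.476, 525.161, 231.281] pointing down, gripper open.
Joint ranges: [-2.65, 2.65], [-0.97, 1.79], [-1.3, 1.35], [-1.93, 2.1], [-1.47, 1.37], [-3.14, 3.14]. Speed limits (rad/s): [2.57, 2.57, 3.14, 3.14, 3.14, 3.14].

## Interface

Orientations are given as [roll, pitch, yaw] about the fixed x, y, z axes, in that order (R = Rz(yaw) Ry(pitch) Rx(roll)).
In Python, from bench import bot, solve_ik, imaging gives the robot as it stands. Calls block until the motion is done:
- bot.move_ptp(position, orientation): joint-space move of the TCP to a pose.
- bot.movel(position, rot=None, max_speed=150, threshold=None): straight line of the TCP; rot=None keeps the orientation; max_speed is the mean speed in mm/s. With threshold (N) it stops when the force on the tool has changed by that much, and returns True; else False.
- bot.move_j(angles): joint-space move.
- bot.grip(opening, effort=None): opening from 0.0 (shut) to 1.0 (fully open); effort is the grip in N (None keeps the last); returns when the fingers have stopped.
- bot.dwell(seconds).
- solve_ik(position, orientation): joint angles nearest the present ones, or None.
- bot.get_state(): the state.
- imaging.capture(name): name is "scene" or "top" or "wrist"; returns the picture (384x512x3 uint8, blue, green, red); there is no depth.
- imaging.camera_model(name): a dict with "K" (3x3 intrinsics, pixels), "k1" (the pictures are not rectified: a ray, as slopes to the right and down, at radius r is drawn at 1 + k1 r^2 times it, then the intrinsics apply), "position" and "rotation" of the camera in the world. Camera axes: x right, y up, looking along -z (the intrinsics and any distortion apply to the point x, -y, -z); pixel columns grow to the right and rows downward; lengths in mm; the calibration is good to about 2 mm. A picture is of the moment at which its call begins: read the wrist's pose just before it. camera_model takes no time and is no camera call; for the wrist camera it gives the pose at the moment of the call.
A pose or a line that the arm cannot do raises bot.IKError and nothing moves.
- bot.sign_off(): hands the job in; it is judged then, once.
The state is a dict: "t": time; "qpos": joint angles; "joint_velocities": joint speeds; "effort": joint torques, N m; "tcp_pos": TCP position; "orientation": TCP orientation; "contact_force": force on the tool from outside, world axes, zero at the start; "wrist_torque": the same for the moment, N m; "opening": opening from 0.0 (shut) to 1.0 (fully open); "gripper_force": force on a finger pad.
Only numpy, scipy, OpenCV 4.12 (cv2) and the standard library are available. Lean on these libraries where they do the work, as an engineer would, in place of code of your own. Each camera call takes 0.05 s, during which the arm holds its last target. There are 200 camera calls.

## Task

Take the bar with the latched hook out of its storage channel, where only its head can be held, set it down upright on the bare bench and let go, and take it again by the shank, since the anchor leaves no room beside the head. Press it down onto the anchor plate until the hook's latch snaps shut under the cross pin and all four teeth stand fully home in the keeper's slots, and let go. Leave the bar with the round eye in its channel and do not disturb the other things on the bench.

Things in the scene. Friction and masses are not known exactly. Their poses are not given: they have to be found in the camera images.
- hitch_bar: loose steel bar, 228 x 22 x 56 mm, 0.4 kg (x 0.75 to 1.3). Frame: x along the bar towards its hook head, y across the 22 mm thickness, z up; origin at underside level (lips, tooth tips); x from -106 to 122 mm. Stands by itself on a flat surface on teeth and lips, mouth down. Seated, it has the anchor's axes, its origin 18 mm above the anchor's
- shank_grip (a point): middle of the shank, x = 20, z = 42 mm of the hitch bar, near its centre of mass. The shank runs from x = -106 to 76 mm, z 24 to 56 mm, with flat sides 22 mm apart in y
- head_grip (a point): on the head, x = 97, z = 42 mm of the hitch bar. The head spans x 76 to 122 mm, z 0 to 56 mm, flat sides 22 mm apart in y. The only part that sticks out of the channel
- jaw (a point): where the cross pin's axis lies in the mouth of the seated hook: x = 100, z = 30 mm of the hitch bar. The mouth opens downwards, is 17 mm wide (x 91.5 to 108.5 mm), round-lipped and ends at z = 36 mm
- comb (a point): middle of the row of teeth at the level of their tips: x = -72, z = 0 of the hitch bar. Four round-tipped teeth, 7 mm wide in x, 22 mm in y, 24 mm long, hang from the shank at x = -99, -81, -63, -45 mm
- latch (a joint): angle of the hook's sprung gate, a small dark bar 14.5 mm long between the plates of the rear jaw, hinged at x = 88.5, z = 10 mm of the hitch bar. 0 = shut across the mouth; grows to 1.45 as the pin pushes it up into the jaw; springs back to 0 when the pin is past it, about 3 mm before the mouth's end. Takes 3 to 8 N
- eye_bar: loose bar with the same frame, shank and teeth, whose head is a closed round eye of 48 mm without mouth or latch; stands in the other channel and must stay there
- channel_a: fixed aluminium channel that stores the hitch bar; origin at bench level, x = direction of the stored bar's head. Floor plate 6 mm thick, 70 mm wide; two walls x -115 to 66 mm, 75 mm high, 30 mm apart inside, 40 mm outside. The shank is sunk between them. The bar's origin stands 6 mm above the channel's, axes alike; it lifts straight up
- channel_b: the eye bar's channel, of the same shape and size, with the same frame
- anchor: fixed base plate 270 x 80 x 12 mm; origin under its centre at bench level, x along it towards the cross pin. Two cheeks at x 70 to 122 mm, 92 mm high, 28 mm apart inside, 44 outside, hide the seated head. Keeper at x -112 to -32 mm. Between them nothing is above 17 mm: room for fingers beside the shank
- cross_pin (a point): centre of the cross pin, 12 mm diameter, along y between the cheeks: x = 100, z = 48 mm of the anchor
- keeper (a point): where the comb point lies when seated: x = -72, z = 18 mm of the anchor. The keeper: two walls 75 mm high, 28 mm apart inside, 40 outside, with five round-topped ribs across, 7 mm wide, tops at z = 41.5 mm, at x = -108, -90, -72, -54, -36 mm of the anchor: four slots 11 mm wide for the teeth
- spray_can: bystander: standing spray can, 65 mm diameter, 196 mm high; origin under its centre
- glue_bottle: bystander: standing glue bottle, 63 mm diameter, 190 mm high; origin under its centre
- tape_measure: bystander: tape measure, 41 (its x) x 89 (its y) x 68 mm high; origin under its centre
- offcut: bystander: wood offcut, 45 (its x) x 90 (its y) x 45 mm high; origin under its centre

How it is judged:
By the outcome, as a careful person would: the job done as asked, in the order asked, and still so for the second after the job is handed in, with the robot touching nothing.
It also fails if it takes over 69 s, if anything falls off the work surface, if the arm or the gripper's body presses on something with over 40 N, if the wrist force passes 120 N, or if a joint passes its speed limit or range.

## Working session

There is one attempt and no reset: what is moved stays moved. The work goes in short steps, each a Python script; the robot and the scene stay as the last script left them, time stands still between calls to the robot, and variables do not carry over. Pictures are saved under pics/ and viewed, at most 10 in all, crops included, and the job is handed in when it is done.

```bash
mkdir -p pics; ls; python3 - <<'E'
from bench import bot, imaging
import cv2
for n in ("scene","top"):
    im=imaging.capture(n); cv2.imwrite(f"pics/{n}0.png",cv2.resize(im,(800,600),interpolation=cv2.INTER_CUBIC)); cv2.imwrite(f"raw_{n}.png",im)
    m=imaging.camera_model(n); print(n,m)
print(imaging.camera_model("wrist")); print(bot.get_state())
E
```

```text
pics
scene {'K': array([[393.92257648,   0.        , 250.55913167],
       [  0.        , 393.92257648, 184.49776297],
       [  0.        ,   0.        ,   1.        ]]), 'k1': -0.050517089733391626, 'position': array([-184.61485784, -846.66634111,  836.91407819]), 'rotation': array([ 0.95456358, -0.01029505, -0.69901642])}
top {'K': array([[432.99239978,   0.        , 252.77951896],
       [  0.        , 432.99239978, 188.02236207],
       [  0.        ,   0.        ,   1.        ]]), 'k1': -0.0976783078160055, 'position': array([ 247.38931962,  -20.46876016, 1600.24711306]), 'rotation': array([ 0.1595756 , -0.00187291, -1.56190139])}
{'K': array([[299.69041679,   0.        , 252.29789324],
       [  0.        , 299.69041679, 189.42429917],
       [  0.        ,   0.        ,   1.        ]]), 'k1': -0.06148265256667367, 'position': array([ 85.1466827 , 548.21028664, 373.04185373]), 'rotation': array([-0.32672373,  0.00174908,  1.26922929])}
{'t': 0.1, 'qpos': array([ 1.13479343e+00,  3.26853407e-01, -1.93483639e-01,  1.05199457e+00,
       -7.59804328e-06,  1.43657995e+00]), 'joint_velocities': array([ 0.0009369 , -0.00170833,  0.00126377, -0.00084158, -0.00217816,
       -0.00030091]), 'effort': array([ 1.88323334e-03, -4.44240761e+01,  2.63037658e+01,  7.91801809e-03,
       -7.65878463e-05,  5.82600123e-06]), 'tcp_pos': array([163.25388025, 524.6704897 , 230.58913367]), 'orientation': array([-3.14007015e+00, -1.97913528e-04,  2.83980599e+00]), 'contact_force': array([-0.40326894,  0.13551834, -0.76637278]), 'wrist_torque': array([-0.00484346, -0.01525667,  0.03754676]), 'gripper_force': 0.0, 'opening': 0.9979334614059764}
```

View pics/scene0.png

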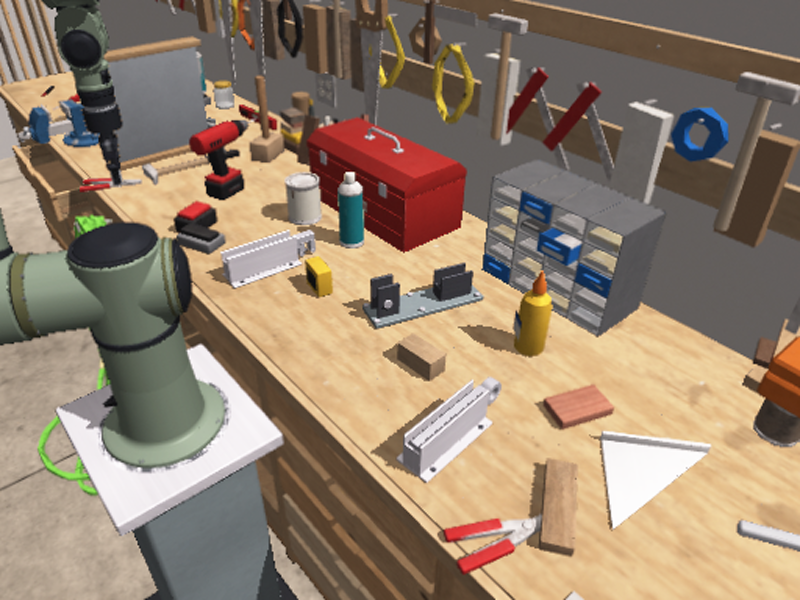

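View pics/top0.png

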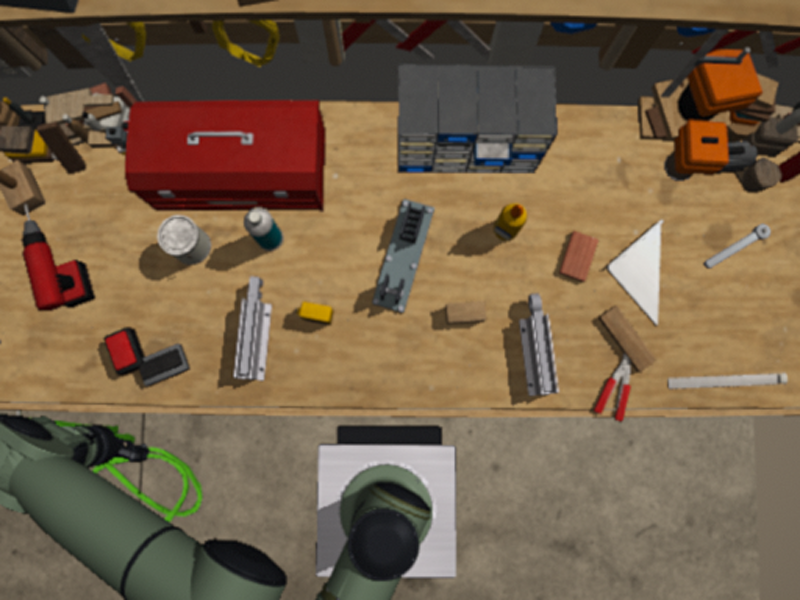

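The scene view shows a round eye on the right-hand bar's head (492,388), so that is the eye bar. The hitch bar is in the left channel, with its head at (305,243). The top view shows that head at (255,290). The anchor runs from its pin cheeks, nearest the robot at (390,290), to the keeper at (412,225).

```bash
cat > h.py <<'E'
import numpy as np, cv2
from scipy.spatial.transform import Rotation as R
from bench import bot, solve_ik, imaging
def unproj(m,px,z):
    """raw pixels -> world at height z"""
    px=np.atleast_2d(np.array(px,float)); K=m["K"]
    d=np.c_[(px[:,0]-K[0,2])/K[0,0],(px[:,1]-K[1,2])/K[1,1]]; u=d.copy()
    for _ in range(20): u=d/(1+m["k1"]*(u**2).sum(1,keepdims=True))
    ray=R.from_euler("xyz",m["rotation"]).apply(np.c_[u[:,0],-u[:,1],-np.ones(len(u))])
    p=np.array(m["position"]); s=(z-p[2])/ray[:,2]
    return p+ray*s[:,None]
def proj(m,P):
    q=R.from_euler("xyz",m["rotation"]).inv().apply(np.atleast_2d(P)-m["position"])
    u=np.c_[q[:,0]/-q[:,2],q[:,1]/q[:,2]]; u=u*(1+m["k1"]*(u**2).sum(1,keepdims=True))
    K=m["K"]; return u*[K[0,0],K[1,1]]+[K[0,2],K[1,2]]
def place(pose,pts):
    """pose x,y,yaw; local pts -> world"""
    return R.from_euler("z",pose[2]).apply(np.atleast_2d(pts).astype(float))+[pose[0],pose[1],0]
E
python3 - <<'E'
from h import *
m=imaging.camera_model("top"); s=1.5625
for n,z,p in [("headA",62,(255,285)),("chanA near L top",75,(238,378)),("chanA near R top",75,(262,378)),
 ("chanA plate near R",6,(266,378)),("anchor far L",12,(402,203)),("far R",12,(433,208)),("near R",12,(404,310)),("near L",12,(375,305)),
 ("tape",68,(317,310)),("can",196,(258,215)),("glue",190,(514,212)),("offcut",45,(465,311)),("edge",0,(400,412)),("toolbox front",0,(225,210)),("cabinet",0,(470,172)),("bareR",0,(590,300))]:
    print(n,unproj(m,np.array(p)/s,z).round(0)[0])
E
```

```text
headA [513. 303.  62.]
chanA near L top [297. 331.  75.]
chanA near R top [298. 276.  75.]
chanA plate near R [301. 280.   6.]
anchor far L [727. -36.  12.]
far R [ 715. -112.   12.]
near R [464. -43.  12.]
near L [476.  26.  12.]
tape [455. 157.  68.]
can [643. 275. 196.]
glue [ 656. -277.  190.]
offcut [ 459. -184.   45.]
edge [225. -35.   0.]
toolbox front [710. 399.   0.]
cabinet [ 812. -204.    0.]
bareR [ 494. -492.    0.]
```

```bash
cat >> h.py <<'E'
def snap(tag):
    m=imaging.camera_model("wrist"); im=imaging.capture("wrist")
    np.save(f"cam_{tag}.npy",m,allow_pickle=True); cv2.imwrite(f"raw_{tag}.png",im)
    cv2.imwrite(f"pics/{tag}.png",cv2.resize(im,(800,600),interpolation=cv2.INTER_CUBIC))
def cam(tag): return np.load(f"cam_{tag}.npy",allow_pickle=True).item()
E
python3 - <<'E'
from h import *
print(bot.get_state()["t"])
bot.move_ptp([430,305,230],[np.pi,0,np.pi-.05]); bot.dwell(.2); snap("a1"); print(bot.get_state()["tcp_pos"],bot.get_state()["qpos"],bot.get_state()["t"])
bot.move_ptp([596,-41,230],[np.pi,0,2.885]); bot.dwell(.2); snap("b1"); print(bot.get_state()["tcp_pos"],bot.get_state()["qpos"],bot.get_state()["t"])
E
```

```text
0.1
[429.46315113 305.76689457 230.00904007] [ 4.78605829e-01  2.84983105e-01 -2.53991155e-01  1.03183076e+00
  8.03957378e-05  5.27026463e-01] 1.65
[595.96993745 -39.93446661 230.1395886 ] [-1.90492162e-01  4.14814696e-01 -6.39184649e-02  1.09192889e+00
  9.92981675e-05  6.44380405e-02] 3.3333
```

View pics/a1.png

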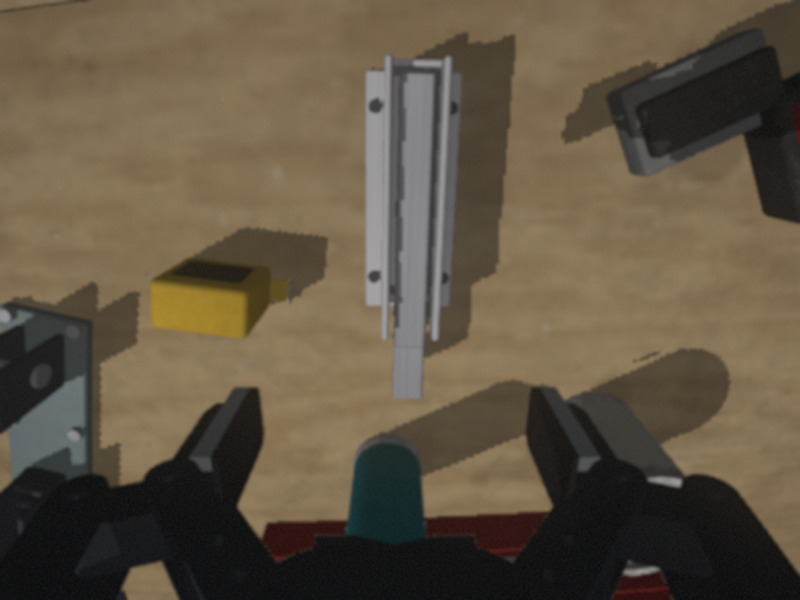

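View pics/b1.png

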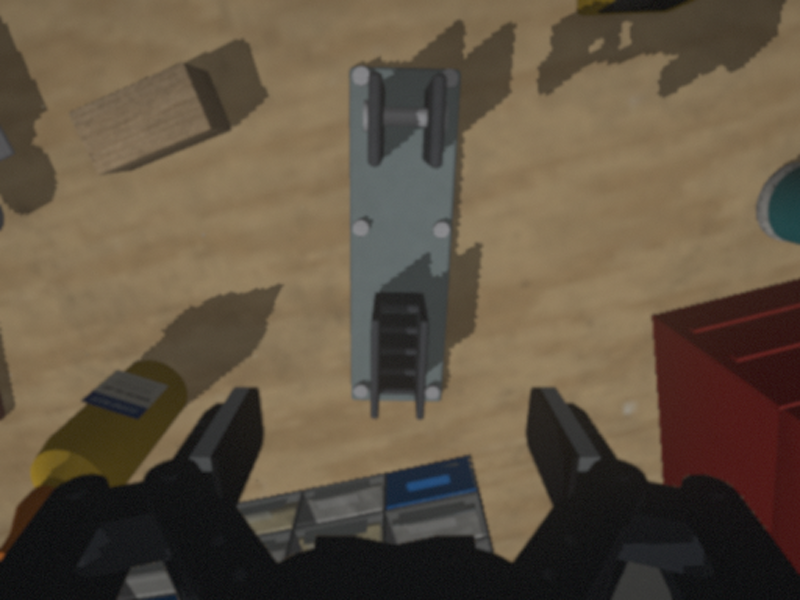

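a1 shows the hitch bar in channel A, head end at about (393–422, 397), image down is the head direction. b1 shows the anchor with plate corners (351,68), (459,69), (351,399), (441,400), the pin at row 117 and the keeper at rows 295–417. I'll fit from a magnified composite.

```bash
python3 - <<'E'
from h import *
a=cv2.imread("raw_a1.png")[25:265,225:305]; b=cv2.imread("raw_b1.png")[35:275,218:298]
k=lambda i:cv2.resize(cv2.convertScaleAbs(cv2.rotate(i,cv2.ROTATE_90_CLOCKWISE),alpha=1.5,beta=10),None,fx=3.3,fy=3.3,interpolation=cv2.INTER_CUBIC)
o=np.vstack([k(a),k(b)]); print(o.shape); cv2.imwrite("pics/z1.png",o)
E
```

```text
(528, 792, 3)
```

View pics/z1.png

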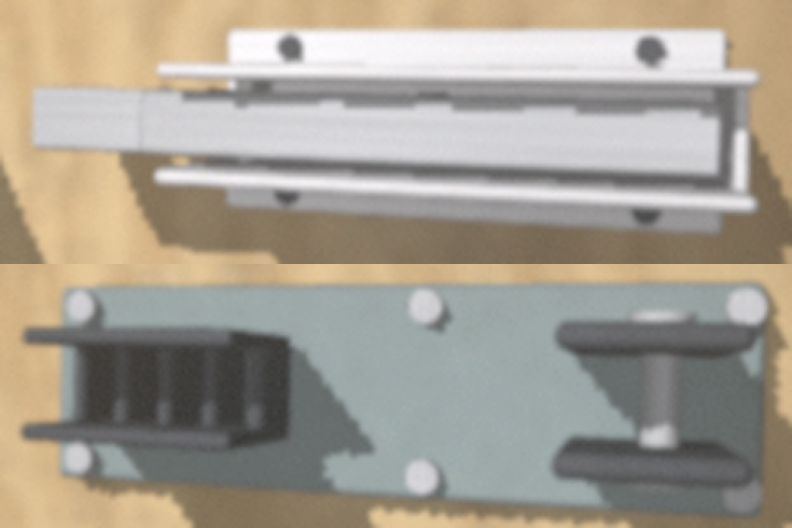

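```bash
cat > fit1.py <<'E'
from h import *
from scipy.optimize import least_squares
def raw(X,off): # off=(row0,col0)
    X=np.array(X,float); s=(X+.5)/3.3-.5
    return np.c_[off[1]+s[:,1],off[0]+239-s[:,0]]
def fit(tag,px,P,x0):
    m=cam(tag); f=lambda q:(proj(m,place(q,P))-px).ravel()
    s=least_squares(f,x0,x_scale=[1,1,.01],loss="soft_l1"); r=f(s.x).reshape(-1,2)
    print(tag,s.x,"\n",np.c_[P,r.round(2)]); return s.x
bar=[((33,88),(122,-11,62)),((33,148),(122,11,62)),((140,93),(76,-11,62)),((140,152),(76,11,62)),((719,174),(-106,11,62))]
ch=[((158,64),(66,-20,75)),((158,76),(66,-15,75)),((155,169),(66,15,75)),((155,183),(66,20,75)),
 ((757,71),(-115,-20,75)),((757,83),(-115,-15,75)),((755,197),(-115,15,75)),((755,210),(-115,20,75))]
an=[((66,289),(-135,40,12)),((762,284),(135,40,12)),((64,475),(-135,-40,12)),((762,513),(135,-40,12)),
 ((24,329),(-112,20,75)),((24,343),(-112,14,75)),((22,425),(-112,-14,75)),((22,438),(-112,-20,75))]
z=lambda L:(np.array([l[0] for l in L]),np.array([l[1] for l in L]))
if __name__=="__main__":
    for n,t,L,off,x0 in [("bar","a1",bar,(25,225),(400,307,0)),("chan","a1",ch,(25,225),(400,307,0)),("anchor","b1",[((a,b-264),p) for (a,b),p in an],(35,218),(596,-41,2.885))]:
        X,P=z(L); q=fit(t,raw(X,off),P,x0)
    m=cam("b1")
    print(proj(m,place(q,[(100,0,48)])), raw([(659,393-264)],(35,218)))
E
python3 fit1.py
```

```text
a1 [ 4.15020844e+02  3.16821482e+02 -6.20206267e-02] 
 [[ 1.22e+02 -1.10e+01  6.20e+01 -4.00e-02  1.77e+00]
 [ 1.22e+02  1.10e+01  6.20e+01  3.00e-01  1.98e+00]
 [ 7.60e+01 -1.10e+01  6.20e+01 -1.04e+00 -1.13e+00]
 [ 7.60e+01  1.10e+01  6.20e+01  4.60e-01 -8.90e-01]
 [-1.06e+02  1.10e+01  6.20e+01  6.00e-02 -1.30e-01]]
a1 [ 4.15840178e+02  3.16819392e+02 -6.47835547e-02] 
 [[  66.    -20.     75.     -0.58    1.48]
 [  66.    -15.     75.      0.4     1.55]
 [  66.     15.     75.     -0.13    1.05]
 [  66.     20.     75.      0.23    1.12]
 [-115.    -20.     75.     -1.09   -0.83]
 [-115.    -15.     75.      0.8    -0.74]
 [-115.     15.     75.     -0.63   -0.63]
 [-115.     20.     75.      0.94   -0.49]]
b1 [599.43633647 -37.39538962   2.86712912] 
 [[-135.     40.     12.     -0.86    1.24]
 [ 135.     40.     12.     -1.44   -3.15]
 [-135.    -40.     12.      0.74    1.64]
 [ 135.    -40.     12.      1.64   -1.49]
 [-112.     20.     75.     -0.68    0.29]
 [-112.     14.     75.      0.27    0.38]
 [-112.    -14.     75.     -0.36    0.19]
 [-112.    -20.     75.      0.88    0.27]]
[[258.37052091  72.65786147]] [[256.74242424  74.65151515]]
```

The fits match the given sizes to about 1 %, and bar and channel agree to 1 mm. That is good enough to grasp the head, so I'll start moving and refine position from close by later.

```bash
python3 - <<'E'
from h import *
q=np.array([415.3,316.8,-.063]); yaw=np.pi+q[2]
g=place(q,[(96,0,0)])[0]
try:
    bot.move_ptp([g[0],g[1],150],[np.pi,0,yaw])
    bot.movel([g[0],g[1],31],max_speed=100)
    bot.grip(0.0,110); s=bot.get_state(); print(s["opening"],s["gripper_force"],s["tcp_pos"],s["contact_force"])
    bot.movel([g[0],g[1],160],max_speed=90); s=bot.get_state(); print(s["opening"],s["tcp_pos"],s["contact_force"],s["wrist_torque"],s["t"])
    snap("c1")
    im=imaging.capture("scene"); cv2.imwrite("pics/s1.png",cv2.resize(im[90:240,100:300],None,fx=4,fy=4,interpolation=cv2.INTER_CUBIC))
except bot.IKError as e: print("IK",e)
E
```

```text
0.2433811175858355 107.23723559880455 [511.31280926 310.67255326  31.3740208 ] [-0.13286291 -0.77725543  5.0126474 ]
0.236895196017703 [510.67272717 310.5606455  159.28765776] [-0.91437672  0.16727531 -4.50822767] [-0.02108674 -0.36615018 -0.00191816] 8.25
```

View pics/s1.png

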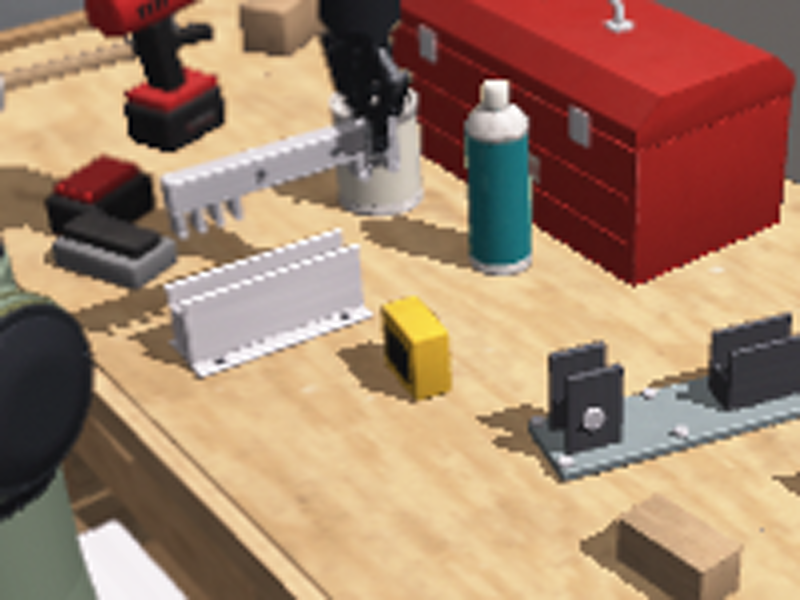

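The bar is out of the channel and hangs level by its head, teeth down. Now I'll set it on bare bench in front of the anchor.

```bash
python3 - <<'E'
from h import *
th=1.5; q=(350,0,th); g=place(q,[(96,0,0)])[0]; o=[np.pi,0,th+np.pi-2*np.pi]
print(solve_ik([g[0],g[1],160],o))
bot.move_ptp([g[0],g[1],150],o)
s=bot.get_state(); print(s["qpos"],s["t"])
bot.movel([g[0],g[1],40],max_speed=120)
hit=bot.movel([g[0],g[1],20],max_speed=25,threshold=8); s=bot.get_state(); print(hit,s["tcp_pos"],s["contact_force"],s["wrist_torque"])
bot.grip(1.0); s=bot.get_state(); print(s["opening"],s["contact_force"],s["t"])
p=s["tcp_pos"]; bot.movel([p[0],p[1],150],max_speed=150)
# view with tool yaw = bar yaw, same relative view as anchor b1
c=place(q,[(0,0,0)])[0]
bot.move_ptp([c[0],c[1],230],[np.pi,0,th]); bot.dwell(.3); snap("d1"); s=bot.get_state(); print(s["tcp_pos"],s["qpos"],s["t"])
E
```

```text
[ 0.06163723  0.06338461 -0.72802054  0.77939117  0.         -1.43836277]
[ 6.18915542e-02  7.70502471e-02 -7.42749275e-01  7.50163383e-01
  5.55643924e-04 -1.43795428e+00] 10.0333
True [356.90539157  95.79736792  25.45344423] [-0.96248167 -0.40588086  8.47266632] [-0.02232839  0.21598091 -0.01764165]
1.000851666409479 [ 0.93941662 -0.59405708  0.03289886] 12.35
[3.49975936e+02 4.07180371e-02 2.29986354e+02] [-2.11783295e-01 -5.26869139e-02 -6.45323337e-01  9.78182760e-01
  1.98944577e-05  1.42969763e+00] 16.1167
```

View pics/d1.png

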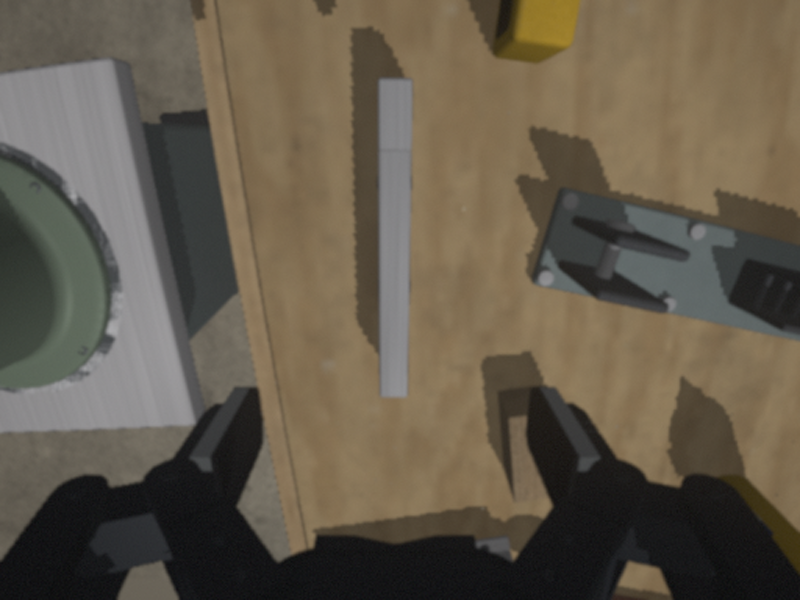

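d1 shows the bar standing upright on the bench, with its top-face corners near (379,79), (411,79), (381,397) and (408,397) and the head seam at row 150. I'll extract the corners to sub-pixel and fit the bar and anchor jointly with a small shared camera error.

```bash
cat > fit2.py <<'E'
from fit1 import *
im=cv2.imread("raw_d1.png"); g=cv2.cvtColor(im,cv2.COLOR_BGR2GRAY).astype(float)
sat=cv2.cvtColor(im,cv2.COLOR_BGR2HSV)[...,1].astype(float)
roi=cv2.resize(sat[40:265,230:280].astype(np.float32),None,fx=4,fy=4,interpolation=cv2.INTER_CUBIC)
lo,hi=np.percentile(roi[300:800,60:120],20),np.median(roi[:,170:195])
mask=(roi<(lo+hi)/2).astype(np.uint8)
cs,_=cv2.findContours(mask,cv2.RETR_EXTERNAL,cv2.CHAIN_APPROX_NONE); c=max(cs,key=cv2.contourArea)
ap=cv2.approxPolyDP(c,12,True)[:,0]; print(len(ap),lo,hi)
d=(ap+.5)/4-.5+[230,40]; print(d)
E
python3 fit2.py
python3 - <<'E'
from h import *
im=cv2.imread("raw_d1.png")
print("cols row150", im[150,235:270].mean(1).astype(int)); print("rows col252",im[40:60,252].mean(1).astype(int),im[244:262,252].mean(1).astype(int), im[85:105,252].mean(1).astype(int))
print("row60",im[60,235:270].mean(1).astype(int)); print("row 245",im[245,235:270].mean(1).astype(int))
E
```

```text
4 2.6827753 90.93146
[[243.625  48.875]
 [242.625 251.875]
 [257.875 254.125]
 [263.625  51.875]]
cols row150 [ 67  66  67  66  66  66  70  89 115 131 134 136 136 134 134 133 134 134
 132 132 135 137 139 138 138 135 130 121 119 118 119 116 117 117 118]
rows col252 [ 66  65  66  66  65  65  66  65  68  77  98 116 127 129 129 130 130 130
 130 129] [141 143 143 142 143 144 144 143 142 135 122 111 108 109 108 109 108 109] [132 132 132 134 133 132 133 133 132 131 125 124 127 131 131 130 130 131
 131 131]
row60 [ 70  68  68  68  68  68  76  96 118 126 128 128 129 129 129 130 132 130
 129 130 132 133 133 130 130 131 132 130 119 108 108 111 111 110 111]
row 245 [113 114 112 113 112 111 110 107 111 125 133 133 134 136 138 141 141 143
 143 144 144 142 142 144 141 129 118 117 117 117 115 115 114 112 113]
```

```bash
cat > fit3.py <<'E'
from fit1 import *
D=np.array([(242.2,50,122,11,56),(263.1,50,122,-11,56),(243.8,253.7,-106,11,56),(259.8,253.7,-106,-11,56),(242.6,95.6,76,11,56),(262.6,95.6,76,-11,56)])
X,P=z([((a,b-264),p) for (a,b),p in an]); B=np.c_[raw(X,(35,218)),P]
X,P=z(bar); A1=np.c_[raw(X,(25,225)),P]
X,P=z(ch); A2=np.c_[raw(X,(25,225)),P]
def shifted(m,d):
    r=R.from_euler("xyz",m["rotation"]); n=dict(m)
    n["position"]=m["position"]+r.apply(d[:3]); n["rotation"]=(r*R.from_rotvec(d[3:6])).as_euler("xyz"); return n
data=[("d1",D,0),("b1",B,1),("a1",A1,2),("a1",A2,3)]
def res(v,sep=False):
    d=v[:6]; qs=v[6:].reshape(-1,3); out=[]
    for t,M,i in data: out.append(((proj(shifted(cam(t),d),place(qs[i],M[:,2:]))-M[:,:2])/.6))
    if sep: return [o*.6 for o in out]
    dx=place((0,0,-qs[0][2]),[np.r_[np.array([356.9,95.8])-qs[0][:2],0]])[0]
    return np.r_[np.concatenate(out).ravel(), d[:3]/2,d[3:]/.006,dx[1]/.7,(qs[0][2]-1.5)/.01]
x0=np.r_[np.zeros(6),350,0,1.5,599,-37,2.867,415,317,-.063,415.,317,-.063]
s=least_squares(res,x0,x_scale=np.r_[[1]*3,[.005]*3,[1,1,.01]*4],loss="soft_l1")
if __name__=="__main__":
    print("cam",s.x[:6].round(4)); print(s.x[6:].reshape(-1,3).round(4))
    for r in res(s.x,True): print(r.round(1).tolist())
    v=s.x.copy(); v[:6]=0; s0=least_squares(lambda w:res(np.r_[np.zeros(6),w])[:-8],v[6:],x_scale=[1,1,.01]*4,loss="soft_l1"); print("nocam",s0.x.reshape(-1,3).round(4))
    qd=s.x[6:9]; print("grasp x local",place((0,0,-qd[2]),[np.r_[np.array([356.9,95.8])-qd[:2],0]])[0])
E
python3 fit3.py
```

```text
cam [-2.2690e-01 -6.0040e-01  3.2039e+00 -2.7000e-03  1.8000e-03  1.4000e-03]
[[ 3.496554e+02 -3.983000e+00  1.498000e+00]
 [ 6.013066e+02 -3.905840e+01  2.871100e+00]
 [ 4.156029e+02  3.160849e+02 -6.180000e-02]
 [ 4.162293e+02  3.161378e+02 -6.410000e-02]]
[[-0.7, -0.5], [0.7, -0.4], [-0.8, -0.3], [1.2, -0.3], [-0.8, 2.1], [0.6, 2.2]]
[[-0.4, 0.9], [-1.7, -0.9], [0.6, 1.2], [0.7, 0.4], [-0.5, -0.1], [0.4, -0.0], [-0.5, -0.3], [0.7, -0.2]]
[[0.0, 0.3], [0.2, 0.5], [-0.9, -2.3], [0.4, -2.0], [0.0, 0.6]]
[[-0.3, 0.2], [0.6, 0.3], [-0.2, -0.2], [0.1, -0.1], [-0.8, -0.2], [1.0, -0.1], [-0.8, 0.0], [0.7, 0.2]]
nocam [[ 3.505660e+02 -2.183200e+00  1.496200e+00]
 [ 5.993339e+02 -3.723890e+01  2.866100e+00]
 [ 4.151139e+02  3.167805e+02 -6.210000e-02]
 [ 4.159646e+02  3.168074e+02 -6.480000e-02]]
grasp x local [1.00045620e+02 2.76296764e-02 0.00000000e+00]
```

```bash
python3 - <<'E'
s=open("fit3.py").read()
s=s.replace(",(242.6,95.6,76,11,56),(262.6,95.6,76,-11,56)","").replace("A1=np.c_[raw(X,(25,225)),P]","A1=np.c_[raw(X,(25,225)),P][[0,1,4]]")
s=s.replace("    return np.r_[np.con","    ua=place((0,0,-qs[2][2]),[np.r_[np.array([511.3,310.67])-qs[2][:2],0]])[0]\n    return np.r_[np.con").replace("(qs[0][2]-1.5)/.01]","(qs[0][2]-1.5)/.01,(dx[0]-ua[0])/.7]").replace("[:-8]","[:-9]")
open("fit3.py","w").write(s)
E
python3 fit3.py
```

```text
cam [-1.9170e-01  6.3850e-01  4.0033e+00 -1.0000e-03  1.6000e-03  1.4000e-03]
[[ 3.497783e+02 -2.389200e+00  1.498100e+00]
 [ 5.994292e+02 -3.847170e+01  2.871000e+00]
 [ 4.130794e+02  3.162321e+02 -6.240000e-02]
 [ 4.142746e+02  3.163213e+02 -6.420000e-02]]
[[-0.8, -0.0], [0.6, 0.0], [-0.9, -0.1], [1.2, -0.0]]
[[-0.4, 1.0], [-1.6, -0.8], [0.6, 1.3], [0.6, 0.5], [-0.5, -0.2], [0.4, -0.1], [-0.5, -0.3], [0.7, -0.2]]
[[-0.1, -0.2], [0.1, 0.1], [-0.0, -0.0]]
[[-0.3, 0.1], [0.6, 0.2], [-0.2, -0.3], [0.1, -0.2], [-0.8, -0.1], [1.0, -0.0], [-0.8, 0.1], [0.7, 0.2]]
nocam [[ 3.503783e+02 -3.973600e+00  1.496200e+00]
 [ 5.993339e+02 -3.723890e+01  2.866100e+00]
 [ 4.133760e+02  3.167785e+02 -6.260000e-02]
 [ 4.159646e+02  3.168074e+02 -6.480000e-02]]
grasp x local [9.84471314e+01 2.45325727e-02 0.00000000e+00]
```

The residuals are now consistent: bar at (349.8, −2.4, 1.498), anchor at (599.4, −38.5, 2.871). Next I take the bar by the shank, hover over the anchor and look.

```bash
python3 - <<'E'
from h import *
b=np.array([349.78,-2.39,1.498]); a=np.array([599.43,-38.47,2.871])
g=place(b,[(20,0,0)])[0]; w=place(a,[(20,0,0)])[0]
bot.move_ptp([g[0],g[1],110],[np.pi,0,b[2]])
bot.movel([g[0],g[1],24],max_speed=80)
bot.grip(0.0,115); s=bot.get_state(); print(s["opening"],s["gripper_force"],s["tcp_pos"],s["contact_force"])
bot.movel([g[0],g[1],185],max_speed=150); s=bot.get_state(); print(s["opening"],s["contact_force"],s["wrist_torque"],s["t"])
bot.move_ptp([w[0],w[1],185],[np.pi,0,a[2]])
bot.movel([w[0],w[1],130],max_speed=100); bot.dwell(.3)
s=bot.get_state(); print(w,s["tcp_pos"],s["orientation"],s["contact_force"],s["wrist_torque"],s["t"])
snap("e1"); im=imaging.capture("scene"); cv2.imwrite("raw_s2.png",im)
e=cv2.imread("raw_e1.png")[20:290,180:330]; k=cv2.resize(im[150:220,215:325],None,fx=4.5,fy=4.5,interpolation=cv2.INTER_CUBIC)
e=cv2.resize(cv2.convertScaleAbs(e,alpha=1.6,beta=10),None,fx=2.1,fy=2.1,interpolation=cv2.INTER_CUBIC)
o=np.zeros((570,800,3),np.uint8); o[:e.shape[0],:e.shape[1]]=e; k=k[:,:800-e.shape[1]]; o[:k.shape[0],e.shape[1]:e.shape[1]+k.shape[1]]=k
cv2.imwrite("pics/e1z.png",o)
E
```

```text
0.23720765983975994 112.14263677597046 [351.58549969  17.5061106   24.35746654] [-0.04803339 -0.00961938  6.80528373]
0.23618518688555162 [ 1.01693251  0.20465959 -4.38646698] [0.05507269 0.03244672 0.02473502] 19.7333
[580.15774704 -33.12394856   0.        ] [580.54059129 -33.2014054  130.5925712 ] [3.14151943e+00 1.05148871e-03 2.87096944e+00] [-0.14762491  0.13031547 -4.47420949] [ 0.01337697  0.09956533 -0.04517581] 21.9917
```

View pics/e1z.png

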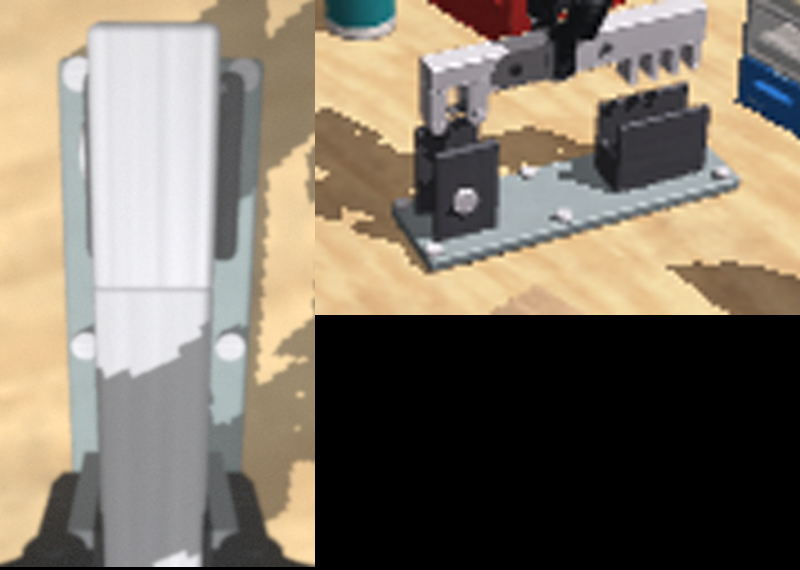

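The scene view shows the bar upright in the gripper above the anchor, hook over the cheeks and teeth over the keeper. In the wrist view the plate's near edge runs over columns 60–262 and the head over 88–218. I'll check these against the predicted projections.

```bash
python3 - <<'E' 2>&1 | tail -20
from fit3 import *
im=cv2.imread("raw_e1.png").mean(2)
print("row60",im[60,200:245].astype(int)); print(im[60,275:312].astype(int)); print("row130",im[130,205:230].astype(int),im[130,280:310].astype(int))
print("head end col252",im[22:45,252].astype(int))
m=shifted(cam("e1"),s.x[:6]); a=(599.43,-38.47,2.871); m0=cam("e1")
dz=130.6-24+0
for n,p in [("plate +",(135,40,12)),("plate -",(135,-40,12)),("plate mid+",(30,40,12)),("plate mid-",(30,-40,12)),("cheek- outer top x70",(70,-22,92)),("cheek- x122",(122,-22,92)),("head+",(122,11,56+dz)),("head-",(122,-11,56+dz)),("bolt",(0,0,12))]:
    print(n,proj(m,place(a,[p])).round(1),proj(m0,place(a,[p])).round(1))
E
```

```text
row60 [122 123 122 121 121 121 118 110 104 104 109 121 133 140 141 141 141 140
 133 111  83  82 105 124 132 137 139 142 141 140 137 136 134 135 137 137
 139 137 137 137 138 138 138 138 140]
[135 137 139 139 135 126 115 103  87  71  62  59  54  47  46  46  46  47
  44  45  51  65  80  85  87  85  82  74  67  65  66  68  69  70  71  70
  69]
row130 [119 119 120 120 114 105 103 105 107 106 107 107 107 108 107  98  81  73
  89 114 131 137 140 142 143] [107  89  68  52  48  48  50  50  51  51  50  50  63  86 105 112 111 111
 107  98  85  79  77  78  78  78  87 106 122 127]
head end col252 [112 113 114 113 116 114 116 108  96  91 100 112 123 131 135 137 137 136
 137 136 136 138 137]
plate + [[205.3  47.5]] [[203.6  44.8]]
plate - [[303.6  47.6]] [[303.5  44.9]]
plate mid+ [[210.4 171.8]] [[209.1 171.2]]
plate mid- [[297.8 171.9]] [[297.7 171.2]]
cheek- outer top x70 [[290.2 144.1]] [[290.2 142.3]]
cheek- x122 [[293.6  53.9]] [[293.5  49.9]]
head+ [[224.6  31.8]] [[222.2  24.1]]
head- [[288.2  31.9]] [[288.3  24.2]]
bolt [[254.  202.4]] [[253.3 202.2]]
```

```bash
cat > fit4.py <<'E'
from fit3 import *
E_an=np.array([(207.2,124,40,12),(303.2,124,-40,12),(209.5,65,40,12),(299.2,65,-40,12),(296,118,-22,92),(292.9,78,-22,92),(218.9,118,22,92),(220.3,78,22,92)])
E_bar=np.array([(222.5,112,11,56),(282.5,112,-11,56),(223.3,85,11,56),(281.1,85,-11,56)])
tcp=np.array([580.54,-33.20]); me=cam("e1")
def res4(v,sep=False):
    d=v[:6]; qa=v[9:12]; dy,zz,dyaw=v[18:21]; m=shifted(me,d)
    ra=(proj(m,place(qa,E_an[:,1:]))[:,0]-E_an[:,0])
    q=np.array([*tcp,2.871+dyaw]); off=place((0,0,q[2]),[(-20,dy,0)])[0]; q[:2]+=off[:2]
    P=E_bar[:,1:].copy(); P[:,2]+=zz
    rb=proj(m,place(q,P))[:,0]-E_bar[:,0]
    if sep: return ra,rb
    b=res(v[:18]); b[-9:-3]*=np.r_[[2/3.]*3,[.6]*3]
    return np.r_[b,ra/.6,rb/.8,dy/.5,(zz-106)/1.5,dyaw/.004]
s4=least_squares(res4,np.r_[s.x,0,106,0],x_scale=np.r_[[1]*3,[.005]*3,[1,1,.01]*4,1,1,.01],loss="soft_l1")
if __name__=="__main__":
    v=s4.x; print("cam",v[:6].round(4),"hand",v[18:].round(3)); print(v[6:18].reshape(-1,3).round(4))
    for r in res(v[:18],True): print(r.round(1).tolist())
    print([r.round(1).tolist() for r in res4(v,True)])
    print("sd",np.sqrt(np.diag(np.linalg.inv(s4.jac.T@s4.jac)))[6:12].round(4))
E
python3 fit4.py
```

```text
cam [ 3.3360e-01  7.3240e-01  4.0862e+00 -1.3000e-03 -1.9000e-03  2.5000e-03] hand [3.86000e-01 1.05445e+02 1.00000e-03]
[[ 3.510169e+02 -2.469200e+00  1.500400e+00]
 [ 5.999619e+02 -3.647480e+01  2.869500e+00]
 [ 4.131397e+02  3.178491e+02 -6.020000e-02]
 [ 4.142948e+02  3.179056e+02 -6.190000e-02]]
[[-1.3, 0.0], [0.2, 0.1], [-1.2, -0.1], [0.8, -0.0]]
[[-0.6, 0.9], [-1.0, -0.9], [0.4, 1.3], [1.3, 0.8], [-0.4, -0.2], [0.5, -0.1], [-0.5, -0.3], [0.7, -0.2]]
[[-0.1, -0.2], [0.1, 0.0], [-0.0, 0.1]]
[[-0.3, 0.1], [0.6, 0.2], [-0.2, -0.3], [0.1, -0.3], [-0.8, -0.1], [1.0, -0.0], [-0.8, 0.1], [0.7, 0.2]]
[[-0.2, 0.9, 0.1, 1.3, -0.6, -0.5, -0.1, 0.2], [-0.6, 0.7, 0.5, -0.1]]
sd [1.169  0.4468 0.0073 0.6663 1.0252 0.007 ]
```

```bash
python3 - <<'E'
from h import *
a=(599.96,-36.47,2.8695); w=place(a,[(20,0,0)])[0]; o=[np.pi,0,a[2]]
def st(n): s=bot.get_state(); c=R.from_euler("z",-a[2]); print(n,s["tcp_pos"].round(1),"F",c.apply(s["contact_force"]).round(1),"M",c.apply(s["wrist_torque"]).round(2),round(s["t"],1),round(s["opening"],3))
bot.movel([w[0],w[1],130],rot=o,max_speed=50); st("over")
print(bot.movel([w[0],w[1],84],max_speed=50,threshold=8)); st("z84")
print(bot.movel([w[0],w[1],60],max_speed=20,threshold=8)); st("z60")
snap("f1"); cv2.imwrite("raw_s3.png",imaging.capture("scene"))
E
```

```text
over [580.7 -30.9 130. ] F [-0.3  0.1 -4.4] M [ 0.06 -0.01  0.02] 22.3 0.236
False
z84 [581.  -31.2  84.4] F [-0.4  0.1 -4.2] M [ 0.   -0.04 -0.02] 23.4 0.242
False
z60 [581.7 -31.3  60.5] F [-4.5  0.4  0.5] M [-0.04  0.46 -0.03] 24.8 0.238
```

```bash
python3 - <<'E'
from h import *
a=(599.96,-36.47,2.8695); w=place(a,[(20,0,0)])[0]
def st(n): s=bot.get_state(); c=R.from_euler("z",-a[2]); print(n,s["tcp_pos"].round(1),"F",c.apply(s["contact_force"]).round(1),"M",c.apply(s["wrist_torque"]).round(2),round(s["t"],1),round(s["opening"],3))
for z in (56,52,49,46,44,42.5,41):
    hit=bot.movel([w[0],w[1],z],max_speed=15,threshold=22); st((z,hit))
    if hit: break
cv2.imwrite("raw_s4.png",imaging.capture("scene"))
E
```

```text
(56, False) [580.9 -31.2  55.7] F [-3.8  0.  -0.7] M [-0.01  0.79 -0.04] 25.3 0.244
(52, False) [580.4 -31.1  51.4] F [-4.3  0.6 -2.8] M [0.01 1.03 0.01] 25.7 0.236
(49, False) [580.4 -31.1  48.4] F [-5.3  0.3 -5. ] M [0.02 1.12 0.02] 26.0 0.239
(46, False) [579.8 -30.9  45.2] F [-4.2 -0.2 -6.8] M [-0.01  0.72 -0.05] 26.4 0.238
(44, False) [579.8 -30.9  43.6] F [-1.8 -0.2 -4.9] M [-0.05  0.23  0.03] 26.7 0.238
(42.5, False) [579.8 -30.9  42.3] F [ 0.2 -0.1 -2.6] M [-0.   -0.15 -0.05] 26.9 0.245
(41, False) [579.9 -30.8  42.1] F [5.  0.7 7.5] M [ 0.08 -1.04 -0.03] 27.2 0.237
```

The force rose, then dropped past z≈44, and the bar stopped at 42.1, which is the seated height. I'll press firmly, tug lightly to prove the latch, press again and look.

```bash
python3 - <<'E'
from h import *
a=(599.96,-36.47,2.8695); w=place(a,[(20,0,0)])[0]
def st(n): s=bot.get_state(); c=R.from_euler("z",-a[2]); print(n,s["tcp_pos"].round(1),"F",c.apply(s["contact_force"]).round(1),"M",c.apply(s["wrist_torque"]).round(2),round(s["t"],1),round(s["opening"],3))
p=bot.get_state()["tcp_pos"]
print(bot.movel([p[0],p[1],37],max_speed=15,threshold=30)); st("press")
print(bot.movel([p[0],p[1],47],max_speed=15,threshold=38)); st("tug")
print(bot.movel([p[0],p[1],37],max_speed=15,threshold=38)); st("press2")
bot.movel([p[0],p[1],42.2],max_speed=15); st("relax")
im=imaging.capture("scene"); snap("g1"); e=cv2.imread("raw_g1.png")[20:290,180:330]
k=cv2.resize(im[135:225,215:320],None,fx=5,fy=5,interpolation=cv2.INTER_CUBIC); e=cv2.resize(cv2.convertScaleAbs(e,alpha=1.6,beta=10),(250,450),interpolation=cv2.INTER_CUBIC)
cv2.imwrite("pics/g1z.png",np.hstack([e,k]))
E
```

```text
True
press [579.9 -30.9  42.2] F [ 0.4 -0.1  5.8] M [-0.   -0.32 -0.01] 27.5 0.241
False
tug [579.8 -30.8  46.9] F [-1.8  0.3 -4.6] M [ 0.02  0.29 -0.02] 28.1 0.236
True
press2 [579.8 -30.8  42.2] F [0.8 0.8 6. ] M [-0.03 -0.17  0.01] 28.6 0.238
relax [579.8 -30.8  42.2] F [ 0.5 -0.3 -0.3] M [ 0.02 -0.04  0.03] 28.8 0.24
```

View pics/g1z.png

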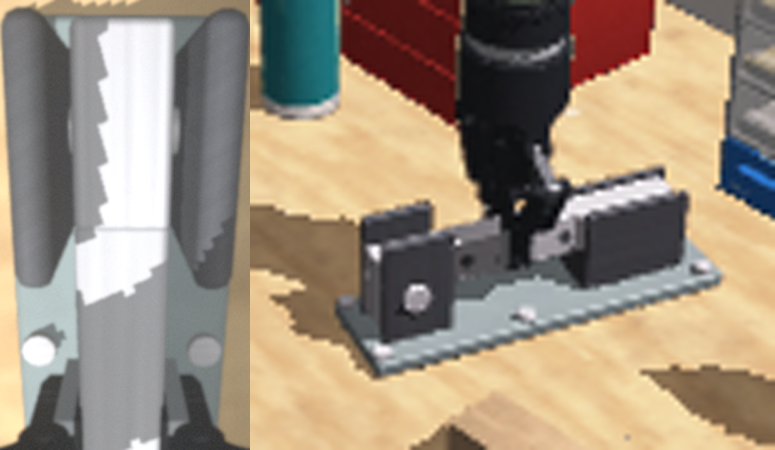

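The view shows the head fully down between the cheeks and the shank sunk in the keeper. TCP height minus the grip offset is 42.2−24.4 = 17.8, against 18 nominal. My tug stayed within the latch's free play of about 12 mm, so I'll tug further.

```bash
python3 - <<'E'
from h import *
a=(599.96,-36.47,2.8695)
def st(n): s=bot.get_state(); c=R.from_euler("z",-a[2]); print(n,s["tcp_pos"].round(1),"F",c.apply(s["contact_force"]).round(1),"M",c.apply(s["wrist_torque"]).round(2),round(s["t"],1),round(s["opening"],3)); return s
p=bot.get_state()["tcp_pos"]
for z in (48,50,52,54,56,58):
    hit=bot.movel([p[0],p[1],z],max_speed=15,threshold=12); s=st((z,hit))
    if hit or s["contact_force"][2]<-14: break
hit=bot.movel([p[0],p[1],45],max_speed=25); st("back")
hit=bot.movel([p[0],p[1],38],max_speed=12,threshold=30); st(hit)
E
```

```text
(48, False) [579.8 -30.8  48. ] F [-1.2  0.4 -3.4] M [-0.02  0.26 -0.02] 29.5 0.234
(50, False) [579.8 -30.7  50.1] F [-0.7 -0.6 -4.6] M [0.02 0.25 0.03] 29.7 0.239
(52, False) [579.8 -30.7  52.1] F [-1.2 -0.4 -4. ] M [-0.    0.25 -0.02] 30.0 0.24
(54, False) [579.8 -30.7  54. ] F [-1.7 -0.1 -5.8] M [-0.01  0.44 -0.02] 30.3 0.241
(56, False) [579.4 -30.7  55.1] F [ -2.7  -0.4 -15.3] M [-0.    1.42 -0.01] 30.6 0.239
back [579.9 -30.8  45.2] F [-0.8  0.2 -5. ] M [ 0.03  0.06 -0.01] 31.2 0.242
True [579.9 -30.8  42.2] F [1.2 1.  5. ] M [-0.   -0.05 -0.  ] 31.6 0.235
```

Latch proven: 15 N of resistance at 12.8 mm of lift, as the geometry predicts. The bar is pressed home again at 42.2. Now release, retreat and check.

```bash
python3 - <<'E'
from h import *
p=bot.get_state()["tcp_pos"]
bot.movel([p[0],p[1],42.2],max_speed=15); bot.grip(0.7)
print(bot.get_state()["contact_force"].round(1))
bot.movel([p[0],p[1],230],max_speed=120); bot.dwell(.3); s=bot.get_state(); print(s["tcp_pos"],s["contact_force"].round(1),s["t"])
im=imaging.capture("scene"); snap("h1"); e=cv2.imread("raw_h1.png")[20:290,180:330]
k=cv2.resize(im[95:305,130:330],(520,546),interpolation=cv2.INTER_CUBIC); e=cv2.resize(cv2.convertScaleAbs(e,alpha=1.6,beta=10),(278,546),interpolation=cv2.INTER_CUBIC)
cv2.imwrite("pics/h1z.png",np.hstack([e,k]))
E
```

```text
[ 0.2 -0.3  0.5]
[579.76162844 -30.7295965  229.71241003] [ 0.2  0.  -0.2] 34.4083
```

View pics/h1z.png

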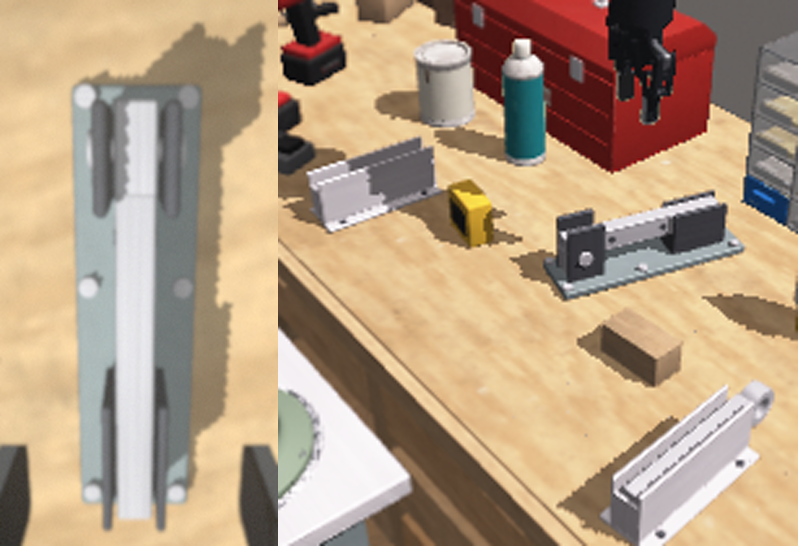

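The bar sits level and centred in the anchor, its top just under the keeper walls. The eye bar and the other objects have not moved, and the gripper is clear.

```bash
python3 -c "
from bench import bot
print(bot.sign_off())"
```

```text
the job is handed in; nothing more can be done
None
```

The hitch bar is pressed home and let go, its latch shut under the cross pin (a tug met 15 N after 12.8 mm of lift) and its teeth down in the keeper; the eye bar and the other objects did not move in the pictures, and the job was handed in at about 34 s.

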